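# Press a bushing home in a trailer jack wheel

## Robot

A 6-joint arm with a two-finger parallel gripper is mounted at the origin on the work surface. World frame = base frame: x ahead of the robot, y to its left, z up, the work surface at z = 0. Lengths are in m, angles in rad, forces in N, time in s.
With the tool pointing down it reaches from about 0.25 to 0.775 m from the base axis. Payload 4 kg.
Tool frame: the origin (TCP) lies at the very end of the fingers, on their centre line; the grasp point (between the pads) lies 19 mm behind it; z points along the fingers, y is the direction in which the jaws open and shut (so a half turn about z gives the same grasp; the last joint's range is limited). The gripper opens to 94 mm and grips with 3 to 60 N. Pads are 16 mm wide; open, the fingers measure 119 mm over their backs; the gripper's body (75 mm by 177 mm) begins 78 mm behind the grasp point.
Start: joints at [-1.418, 0.087, 1.371, -0, 1.684, -0.103], TCP at [0.139, -0.532, 0.206] pointing down, gripper open.
Joint ranges: [-3.1, 3.1], [-0.76, 2.03], [0.27, 2.55], [-1.08, 4.22], [0.17, 2.65], [-2.57, 2.57]. Speed limits (rad/s): [2.79, 2.79, 3.14, 3.14, 3.14, 3.14].

## Interface

Orientations are given as [roll, pitch, yaw] about the fixed x, y, z axes, in that order (R = Rz(yaw) Ry(pitch) Rx(roll)).
In Python, from bench import robot, snapshot, calibration gives the robot as it stands. The module is installed in compiled form; this text tells all that it offers.
- The arm moves only by the tool servo_tool, never from a script. Its argument "series" is text: rows parted by semicolons, each of 5 numbers parted by spaces: the closure, from -1 (fully open) to 1 (shut), then the shift along the tool's x, y, z in cm, then the turn about the tool's z in rad. A call has 1 to 20 rows; each row is the pose to reach, as a shift and turn from the pose commanded when the call began, along the tool's axes at that moment; what a row does not reach only later rows make up. A row lasts 1/12 s, in which the tool goes at most 41.7 mm and 7.16 degrees, less where a joint would pass 70% of its speed; a pose out of reach is approached as far as the arm can. A call with a gripper value outside its range is refused whole. The fingers move at their own pace and stop on an object; the grip force is fixed at half the most. Time passes only in rows, so rows that repeat a pose let the fingers close. It gives the time, the measured TCP pose, the force and the opening at its end, in the units of the state.
- robot.get_obs(): the state, without advancing time (a new reading comes with each control period).
- snapshot(name): name is "scene" or "top" or "wrist"; returns (picture, depth): 384x512x3 uint8, red, green, blue; 384x512 float32, m along the optical axis (not along the pixel's ray), 0 where there is no reading.
- calibration(name): a dict with "fx", "fy", "cx", "cy" (pixels), "k1" (the pictures are not rectified: a ray, as slopes to the right and down, at radius r is drawn at 1 + k1 r^2 times it, then the intrinsics apply), "rvec" (rotation vector, rad) and "tvec" (3), from world to camera coordinates, as OpenCV has them; the wrist camera has in their place "tool_from_camera" (4x4, takes a point from camera to tool coordinates, whose origin is the TCP and whose axes are the flange's). Camera axes: x right, y down, z forward; pixel columns grow to the right and rows downward; lengths in m; the calibration is good to about 2 mm. A picture is of the moment at which its call begins: read the wrist's pose just before it. calibration takes no time and is no camera call.
- robot.close_job(): hands the job in, once; it reports no verdict.
The state is a dict: "time": time; "joint_positions": joint angles; "qvel": joint speeds; "joint_torque": joint torques, N m; "tool_pos": TCP position; "ee_rot": TCP orientation; "wrist_force": force on the tool from outside, world axes, zero at the start; "wrist_torque": the same for the moment, N m; "width": finger opening in m.
Only numpy, scipy, OpenCV 4.12 (cv2) and the standard library are available. Lean on these libraries where they do the work, as an engineer would, in place of code of your own. Each camera call takes 0.05 s, during which the arm holds its last target. There are 200 camera calls.

## Task

Fit the long flanged bushing to the jack wheel: start it by hand, flange up, in the mouth of the hub bore and let go of it. Then take the slimmer of the two bushing drivers, put its pilot through the bushing and push straight down until the resistance rises sharply and the flange sits fully home on the hub, and no harder than that. Put the driver back upright in its empty place in the wooden stand, and leave the other things alone.

Things in the scene. Friction and masses are not known exactly. Their poses are not given: they have to be found in the camera images.
- wheel: Wheel of a trailer jack lying flat and loose on the bench, about 1.5 kg: black rubber tyre 200 mm across and 60 mm thick, grey ribbed rim, plain steel hub 70 mm across standing 64 mm high in the middle. Origin: centre of its underside, z up along the bore. The vertical bore is 38 mm in diameter, chamfered to 45 mm at its mouth. Its first 20 mm are an easy lead-in; below that it grips the bushing.
- hub_face (a point): Centre of the bore's mouth, level with the hub's flat top face, 64 mm above the bench; z up. Under load the hub gives about 1 mm per 10 N on the tyre and rim, and comes back.
- bushing: The long flanged bushing, plain bronze, standing loose on its nose on the bench with the flange up: sleeve 36 mm outside diameter and 58 mm long, bore 25 mm right through, round flange on top 54 mm across and 8 mm thick, 66 mm high in all, about 0.28 kg. Origin: centre of the nose's end face (underside), z up towards the flange. Home, its origin is 6 mm above the wheel's origin.
- bushing_top (a point): Centre of the bushing's bore at the flange's top face, 66 mm above its origin; z up. Let go in the hub, the bushing sinks 20 to 32 mm and stands there. Pushing it on takes some 8 to 16 N all the way; once the flange meets the hub's top face the force climbs about 10 N per mm. It stays where it is pushed. Over 40 N from the driver bruises it. Do not push it by hand once the flange is within 12 mm of the hub.
- short_bushing: A bronze bushing with the same flange but a sleeve only 26 mm long (34 mm high in all), standing flange up near the long one. Not for this job; leave it. Origin: centre of its underside.
- stand: Fixed wooden block 210 x 85 mm and 45 mm high with two round sockets, 31 mm in diameter and 40 mm deep, 110 mm apart along its x, holding the two bushing drivers upright. Origin: centre of its underside.
- socket_a (a point): Centre of the mouth of the socket at the stand's -x end, on the stand's top face (45 mm high).
- socket_b (a point): Centre of the mouth of the socket at the stand's +x end, on the stand's top face.
- driver: The slimmer aluminium bushing driver, 122 mm long, about 0.24 kg, standing upright in one of the two sockets. From its lower end: round pilot 22 mm in diameter and 35 mm long with a 6 mm long cone at its tip, pressing shoulder 48 mm across and 12 mm thick (35 to 47 mm), then a straight round handle 28 mm in diameter from 47 to 122 mm. Origin: centre of the pilot's end, z up along the handle. In the stand its origin is 10 mm above the bench.
- driver_shoulder (a point): Centre of the driver's pressing face, the underside of the shoulder, 35 mm above the driver's origin; it rests on the stand's top. Gripped just above the shoulder, the fingertips also bear on its upper face when pushing.
- big_driver: The other, thicker driver in the stand: same length and layout, pilot 27 mm (too thick for the bushing), shoulder 62 mm, handle 37 mm. Leave it in its socket. Origin: centre of the pilot's end.
- axle_bolt: Steel hex bolt 18 mm thick and 137 mm long lying on the bench. Leave it alone. Origin: under the middle of its length.
- lamp: Trailer tail lamp 155 x 60 x 33 mm lying on the bench. Leave it alone. Origin: centre of its underside.
- grease_jar: White jar with a black cap, 72 mm in diameter and 85 mm high. Leave it alone. Origin: centre of its underside.
- hitch_ball: Steel towing ball, 50 mm, on its shank and nut, 111 mm high, standing on the bench. Leave it alone. Origin: centre of its underside.
- carton: Cardboard carton 85 x 130 x 60 mm on the bench. Leave it alone. Origin: centre of its underside.
Mind the look-alikes: they are no part of the job. Leave any orange look-alike of the driver alone.

How it is judged:
On the way, in this order (a step that is already met when the one before it is completed fails the run):
1. the long bushing stands started in the hub bore, flange up, let go, its flange still more than 12 mm above the hub (z of bushing in the frame of hub_face between -0.046 and -0.012 m and horizontal distance between bushing and wheel below 0.004 m and angle between bushing's own z axis and vertical below 0.15 rad and contact force between bushing and the fingers below 0.1 N), for 0.2 s.
2. the driver's pilot is through the bushing, its shoulder presses on the flange with at least 5 N, and the flange is home on the hub (z of bushing in the frame of hub_face below -0.0565 m and horizontal distance between bushing and wheel below 0.004 m and contact force between driver and bushing above 5 N and distance between driver_shoulder and bushing_top below 0.005 m), for 0.05 s.
At the end, for the whole second after the job is handed in: The long bushing is in the wheel's bore with its flange home on the hub (within 1.5 mm and 0.03 rad), the wheel lies flat, the slim driver stands upright in a socket of the stand with its shoulder down on the stand (within 3 mm), and all three are still (z of bushing in the frame of hub_face between -0.061 and -0.0565 m and horizontal distance between bushing and wheel below 0.004 m and angle between the z axis of bushing and the z axis of wheel, either way round below 0.03 rad and angle between wheel's own z axis and vertical below 0.03 rad and (horizontal distance between driver and socket_a below 0.009 m or horizontal distance between driver and socket_b below 0.009 m) and height (world z) of driver between 0.007 and 0.013 m and angle between driver's own z axis and vertical below 0.06 rad and linear speed of each of driver, bushing, wheel below 0.02 m/s); the robot touches nothing.
It fails at once if the driver presses on the bushing with more than 40 N (contact force between driver and bushing above 40 N).
It fails at once if the fingers press on the bushing with more than 8 N while its flange is nearer than 10 mm to the hub in the bore (z of bushing in the frame of hub_face below -0.048 m and horizontal distance between bushing and wheel below 0.004 m and contact force between bushing and the fingers above 8 N).
It fails at once if one of the things to leave alone (short bushing, bolt, lamp, jar, ball, carton) is moved more than 30 mm (distance of any of short_bushing, axle_bolt, lamp, grease_jar, hitch_ball, carton from where it was at the start of the episode above 0.03 m).
It fails at once if the thicker driver is moved more than 30 mm (distance of big_driver from where it was at the start of the episode above 0.03 m).
It also fails if it takes over 61 s, if anything falls off the work surface, if the arm or the gripper's body presses on something with over 40 N, if the wrist force passes 120 N, or if a joint passes its speed limit or range.

## Working session

There is one attempt and no reset: what is moved stays moved. The work goes in short steps, Python scripts to look and compute and a tool call to move; the robot and the scene stay as the last step left them, time stands still between calls to the robot, and variables do not carry over. Pictures are saved under pics/ and viewed, about 8 in all and at most 12, crops included, and the job is handed in when it is done.

Besides the shell and the picture viewer there is one more tool, called after "Emit:" as name(argument=value, ...) on one line, values as JSON. servo_tool: Moves the arm, as the interface text tells. Its arguments: {"type":"object","properties":{"series":{"type":"string"}},"required":["series"]}

```bash
mkdir -p pics
cat > h.py <<'E'
import numpy as np, cv2
from bench import robot, snapshot, calibration
from scipy.spatial.transform import Rotation as R
def save(n,p): cv2.imwrite('pics/'+n+'.png',p[:,:,::-1])
def cam(name,obs=None):
    c=calibration(name)
    if 'rvec' in c:
        Rw=R.from_rotvec(np.ravel(c['rvec'])).as_matrix().T; o=-Rw@np.ravel(c['tvec'])
    else:
        T=np.array(c['tool_from_camera']); Rt=R.from_euler('xyz',obs['ee_rot']).as_matrix()
        Rw=Rt@T[:3,:3]; o=Rt@T[:3,3]+np.array(obs['tool_pos'])
    return c,Rw,o
def rays(c,uv):
    uv=np.atleast_2d(np.float64(uv))
    K=np.array([[c['fx'],0,c['cx']],[0,c['fy'],c['cy']],[0,0,1]])
    n=cv2.undistortPoints(uv.reshape(-1,1,2),K,np.array([c['k1'],0,0,0.])).reshape(-1,2)
    return np.c_[n,np.ones(len(n))]
def onplane(name,uv,z,obs=None):
    c,Rw,o=cam(name,obs); d=rays(c,uv)@Rw.T
    return o+d*((z-o[2])/d[:,2])[:,None]
def cloud(name,depth,obs=None):
    c,Rw,o=cam(name,obs); v,u=np.mgrid[:384,:512]
    P=rays(c,np.c_[u.ravel(),v.ravel()])*depth.reshape(-1,1)
    return (P@Rw.T+o).reshape(384,512,3)
E
python3 - <<'E'
from h import *
o=robot.get_obs(); print(o)
for n in('scene','top'):
    p,d=snapshot(n); save(n,p); np.savez(n,p=p,d=d); print(n,cam(n)[2],calibration(n)['fx'])
a=np.load('scene.npz')['p'];b=np.load('top.npz')['p']
E
```

```text
{'time': 0.0, 'joint_positions': array([-1.41808684e+00,  8.79443991e-02,  1.37223110e+00, -9.64334540e-06,
        1.68361613e+00, -1.03102719e-01]), 'qvel': array([-1.90917002e-03,  1.96687347e-03, -5.79428537e-05,  1.48845085e-03,
        1.21232376e-04, -1.36660917e-03]), 'joint_torque': array([-3.53256100e-04, -3.40182889e+01, -3.02429044e+01,  7.16509600e-02,
        3.30836372e-02, -1.64612447e-04]), 'tool_pos': array([ 0.13907385, -0.53155756,  0.20432174]), 'ee_rot': array([-3.13940437e+00, -2.16784848e-04,  2.55810889e-01]), 'wrist_force': array([-0.52844429, -0.31760692, -0.11861933]), 'wrist_torque': array([ 0.05034184, -0.05910944,  0.0355185 ]), 'width': 0.09360928403351128}
scene [ 1.25426593 -0.06007847  0.64508455] 346.74783199191063
top [ 0.40690238 -0.02073707  1.46483763] 463.4377927271894
```

View pics/scene.png

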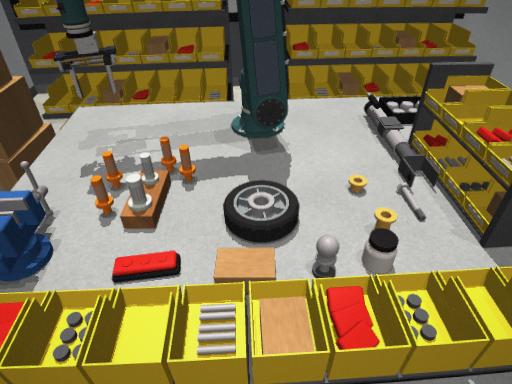

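View pics/top.png

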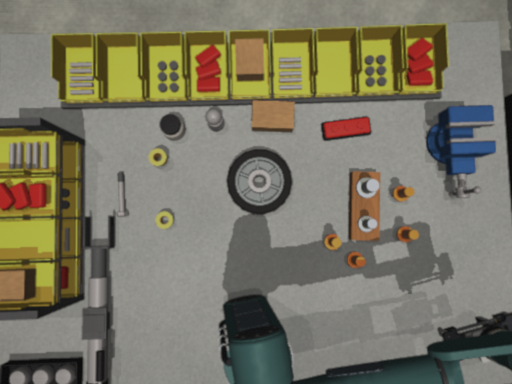

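Candidates for the bushing: top view (158,156) and (165,219). For the driver: stand (368,185) and (368,223); the four orange ones are look-alikes. I'll measure heights, then make one enlarged crop.

Run:
```python
from h import *
def meas(n):
    z=np.load(n+'.npz');p,d=z['p'],z['d'];P=cloud(n,d);hsv=cv2.cvtColor(p,cv2.COLOR_RGB2HSV);return p,d,P,hsv
p,d,P,hsv=meas('top')
print('bench z',np.median(P[150:170,320:340,2]))
def patch(nm,u,v,r,zlo):
    w=P[v-r:v+r+1,u-r:u+r+1].reshape(-1,3); w=w[(w[:,2]>zlo)&(w[:,2]<.4)]
    zt=np.percentile(w[:,2],90); t=w[abs(w[:,2]-zt)<.006]
    print(nm,'ztop %.3f'%zt,'n',len(t),'ctr',((t.max(0)+t.min(0))/2).round(4),'mean',t.mean(0).round(4),'ext',(t.max(0)-t.min(0)).round(3))
for a in [('bushA',158,156,13,.02),('bushB',165,219,13,.02),('drv1',368,185,12,.08),('drv2',368,223,12,.08),('wheel',260,180,36,.05),('hub',260,180,13,.057),('stand',365,204,38,.035),('o1',403,193,12,.03),('o2',407,233,12,.03),('o3',333,241,12,.03),('o4',356,260,12,.03),('jar',172,125,14,.02),('ball',214,117,12,.02),('carton',273,115,24,.02)]: patch(*a)
s=np.load('scene.npz')['p']
a=cv2.resize(p[90:280,100:440],None,fx=2.2,fy=2.2,interpolation=cv2.INTER_CUBIC)[:300]
b=cv2.resize(s[130:260,75:230],(400,300),interpolation=cv2.INTER_CUBIC);c=cv2.resize(s[150:280,300:455],(400,300),interpolation=cv2.INTER_CUBIC)
t=cv2.resize(p[130:290,300:440],(400,300));u=cv2.resize(p[100:240,110:297],(400,300))
save('crop1',np.vstack([np.hstack([b,c]),np.hstack([t,u])]))
```

```text
bench z -0.00019007794691705548
bushA ztop 0.070 n 152 ctr [0.6293 0.2905 0.0685] mean [0.6282 0.2897 0.0671] ext [0.053 0.052 0.01 ]
bushB ztop 0.038 n 170 ctr [0.4384 0.2766 0.0374] mean [0.4391 0.2767 0.0351] ext [0.052 0.056 0.011]
drv1 ztop 0.135 n 118 ctr [ 0.5195 -0.3436  0.1343] mean [ 0.5196 -0.3441  0.1327] ext [0.035 0.035 0.011]
drv2 ztop 0.135 n 66 ctr [ 0.4108 -0.3373  0.1338] mean [ 0.411  -0.3377  0.1324] ext [0.023 0.026 0.01 ]
wheel ztop 0.064 n 1404 ctr [ 0.5489 -0.0203  0.0641] mean [ 0.5488 -0.0191  0.0616] ext [0.193 0.193 0.012]
hub ztop 0.068 n 218 ctr [ 0.5498 -0.019   0.067 ] mean [ 0.5484 -0.0196  0.0649] ext [0.068 0.067 0.011]
stand ztop 0.123 n 85 ctr [ 0.4468 -0.3292  0.1228] mean [ 0.4217 -0.289   0.1235] ext [0.176 0.211 0.012]
o1 ztop 0.123 n 84 ctr [ 0.4989 -0.4496  0.1224] mean [ 0.4996 -0.45    0.122 ] ext [0.026 0.031 0.011]
o2 ztop 0.123 n 78 ctr [ 0.378  -0.4571  0.1224] mean [ 0.3776 -0.4566  0.1217] ext [0.026 0.025 0.011]
o3 ztop 0.124 n 72 ctr [ 0.3589 -0.2366  0.1232] mean [ 0.359  -0.2363  0.1225] ext [0.023 0.026 0.01 ]
o4 ztop 0.123 n 75 ctr [ 0.3048 -0.3019  0.1224] mean [ 0.3041 -0.3017  0.1222] ext [0.026 0.028 0.009]
jar ztop 0.088 n 291 ctr [0.7244 0.2477 0.0875] mean [0.7253 0.2478 0.086 ] ext [0.062 0.061 0.011]
ball ztop 0.110 n 99 ctr [0.7422 0.1115 0.1096] mean [0.7422 0.1114 0.1082] ext [0.034 0.039 0.011]
carton ztop 0.064 n 937 ctr [ 0.7615 -0.0688  0.0635] mean [ 0.7557 -0.0675  0.0612] ext [0.109 0.148 0.012]
```

View pics/crop1.png

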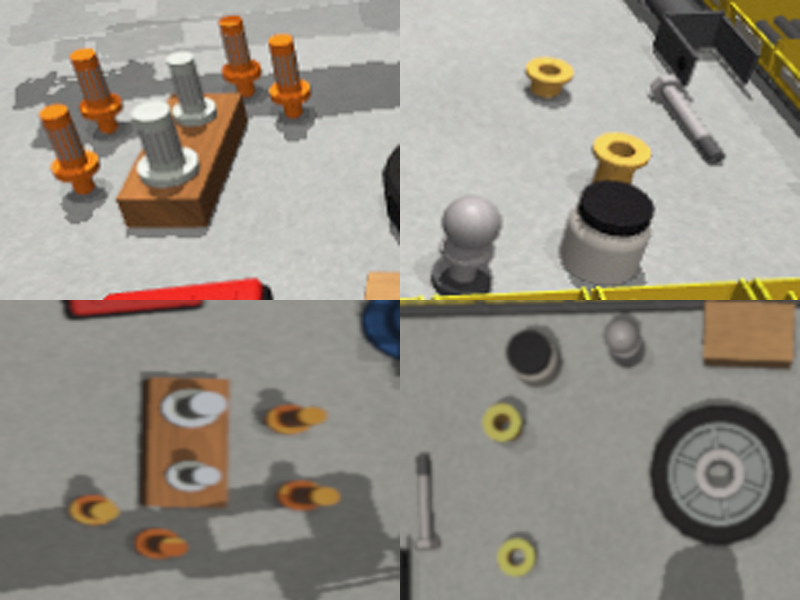

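The crop shows the long bushing is the one at top (158,156). Its flange top measures about 0.067 m (expected 66 mm); the other, at (165,219), reaches 0.036 m. The slim driver is the one at top (368,223), handle about 25 mm across against 35 mm. The orange ones stand outside the block.

Emit:
servo_tool(series="-1 2 -2 0 0;-1 5 -5 0 0;-1 8 -8 0 0;-1 11 -11 0 0;-1 14 -14 0 0;-1 17 -17 0 0;-1 20 -20 0 0;-1 23 -23 0 0;-1 26 -26 0 0;-1 29 -29 0 0;-1 32 -32 0 0;-1 35 -35 0 0;-1 38 -38 0 0;-1 41 -41 0 0;-1 44 -44 0 0;-1 47 -46.5 0 0;-1 50 -49.5 0 0;-1 53 -52 0 0;-1 56 -55 0 0;-1 59 -58 0 0")

```text
time: 1.77
tool_pos: [0.5598, 0.1737, 0.2046]
ee_rot: [3.141, 0.001, 0.256]
wrist_force: [0.6, -0.3, 1.3]
width: 0.0941
```

Emit:
servo_tool(series="-1 3 -3 0 0;-1 6 -6 0 0;-1 8 -8 0 0;-1 9.2 -9.1 0 0;-1 9.2 -9.1 0 0;-1 9.2 -9.1 0 0;-1 9.2 -9.1 0 0")

```text
time: 2.35
tool_pos: [0.6249, 0.2821, 0.205]
ee_rot: [3.141, 0.001, 0.255]
wrist_force: [-0.4, -0.4, -0.7]
width: 0.094
```

```bash
cat >> h.py <<'E'
def shift(obs,tgt):
    Rt=R.from_euler('xyz',obs['ee_rot']).as_matrix(); return ((Rt.T@(np.array(tgt)-obs['tool_pos']))*100).round(2)
def st(o): print('t%.2f'%o['time'],o['tool_pos'].round(4),o['ee_rot'].round(3),'F',o['wrist_force'].round(2),'w%.4f'%o['width'],'q',o['joint_positions'].round(2))
E
python3 - <<'E'
from h import *
o=robot.get_obs(); st(o); p,d=snapshot('wrist'); save('w1',p); np.savez('w1',p=p,d=d)
P=cloud('wrist',d,o)
m=(P[...,2]>.058)&(P[...,2]<.075)&(np.hypot(P[...,0]-.629,P[...,1]-.29)<.045)&(d>0)
w=P[m]; print(m.sum(),w.mean(0),(w.max(0)+w.min(0))/2,w.max(0)-w.min(0))
E
```

```text
t2.35 [0.6249 0.2821 0.205 ] [3.141e+00 1.000e-03 2.550e-01] F [-0.42 -0.38 -0.65] w0.0940 q [ 0.34  0.4   1.   -0.    1.75  1.66]
1322 [0.62764119 0.28799329 0.06450482] [0.62711195 0.28759959 0.06278602] [0.05363968 0.05384777 0.00953155]
```

View pics/w1.png

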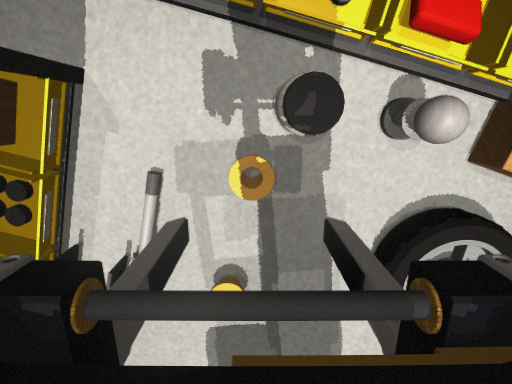

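The wrist view shows the long bushing at (251,178), jar at (311,103), bolt at left, and clear space for both fingers. The 3D centre is (0.627, 0.288), flange width 53.7 mm (expected 54).

Emit:
servo_tool(series="-1 0.4 -0.5 2 0;-1 0.4 -0.5 5 0;-1 0.4 -0.5 8 0;-1 0.4 -0.5 11 0;-1 0.4 -0.5 13 0;-1 0.4 -0.5 15 0;-1 0.4 -0.5 16.2 0;-1 0.4 -0.5 16.2 0;-1 0.4 -0.5 16.2 0;0 0.4 -0.5 16.2 0;1 0.4 -0.5 16.2 0;1 0.4 -0.5 16.2 0;1 0.4 -0.5 16.2 0;1 0.4 -0.5 16.2 0;1 0.4 -0.5 16.2 0;1 0.4 -0.5 16.2 0;1 0.4 -0.5 16.2 0;1 0.4 -0.5 16.2 0;1 0.4 -0.5 16.2 0")

```text
time: 3.98
tool_pos: [0.628, 0.2889, 0.0436]
ee_rot: [3.142, -0.0, 0.256]
wrist_force: [0.1, 0.4, 0.8]
width: 0.0529
```

Emit:
servo_tool(series="1 0 0 -2 0;1 0 0 -5 0;1 0 0 -9 0;1 0 0 -12.5 0;1 -2 2.5 -12.5 0;1 -4.5 5.5 -12.5 0;1 -7 8.5 -12.5 0;1 -9.5 11.5 -12.5 0;1 -12 14.5 -12.5 0;1 -14.5 17.5 -12.5 0;1 -17 20.5 -12.5 0;1 -19.5 23.5 -12.5 0;1 -21.5 26 -12.5 0;1 -23 27.5 -12.5 0;1 -23.5 27.9 -12.5 0;1 -23.5 27.9 -12.5 0;1 -23.5 27.9 -12.5 0;1 -23.5 27.9 -12.5 0")

```text
time: 5.48
tool_pos: [0.4716, -0.0395, 0.1682]
ee_rot: [-3.141, -0.0, 0.257]
wrist_force: [0.1, -0.5, -2.3]
width: 0.0527
```

Run:
```python
from h import *
o=robot.get_obs(); st(o); p,d=snapshot('wrist'); save('w2',p); np.savez('w2',p=p,d=d)
P=cloud('wrist',d,o)
m=(P[...,2]>.056)&(P[...,2]<.072)&(np.hypot(P[...,0]-.549,P[...,1]+.02)<.05)&(d>0)
w=P[m]; print(m.sum(),w.mean(0),(w.max(0)+w.min(0))/2,w.max(0)-w.min(0))
# held bushing points
Rt=R.from_euler('xyz',o['ee_rot']).as_matrix(); T=(P-o['tool_pos'])@Rt
b=(d>0)&(np.hypot(T[...,0],T[...,1])<.04)&(T[...,2]>-.06)&(T[...,2]<.05)
hsv=cv2.cvtColor(p,cv2.COLOR_RGB2HSV); b&=(hsv[...,1]>100)&(hsv[...,0]<35)
print(b.sum(),T[b].min(0),T[b].max(0))
f=b&(T[...,2]<-.014); q=T[f];print(f.sum(),q.mean(0),q.min(0),q.max(0))
```

```text
t5.48 [ 0.4716 -0.0395  0.1682] [-3.141 -0.     0.257] F [ 0.06 -0.5  -2.29] w0.0527 q [-0.2  -0.07  1.61  0.    1.61  1.11]
2951 [ 0.54743983 -0.02021051  0.06174883] [ 0.5464924  -0.02048825  0.06021818] [0.06995076 0.06978723 0.00837601]
6035 [-0.02717855 -0.0267137  -0.05522013] [0.0262235  0.02699877 0.04293334]
4778 [ 0.00090555  0.00017304 -0.02093736] [-0.02717855 -0.0267137  -0.05522013] [ 0.0262235   0.02699877 -0.01404193]
```

View pics/w2.png

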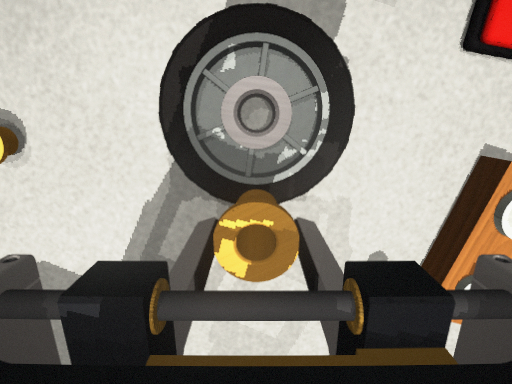

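The held bushing at (256,240) hangs upright, centred in the fingers. The hub bore at (256,112) is measured at (0.5465, -0.0205), hub width 70 mm as given.

Emit:
servo_tool(series="1 2 0 0 0;1 5 0 0 0;1 7.2 0.1 0 0;1 7.8 0.1 0 0;1 7.8 0.1 0 0;1 7.8 0.1 2 0;1 7.8 0.1 4 0;1 7.8 0.1 5.3 0;1 7.8 0.1 5.8 0;1 7.8 0.1 6.1 0;1 7.8 0.1 6.1 0")

```text
time: 6.45
tool_pos: [0.5464, -0.0216, 0.1074]
ee_rot: [-3.141, 0.001, 0.256]
wrist_force: [-0.0, -1.6, -1.6]
width: 0.0523
```

Emit:
servo_tool(series="1 0 0 0.2 0;1 0 0 0.4 0;1 0 0 0.6 0;1 0 0 0.6 0")

```text
time: 6.78
tool_pos: [0.5477, -0.0213, 0.1028]
ee_rot: [-3.142, -0.003, 0.256]
wrist_force: [-0.5, 1.9, 1.8]
width: 0.0526
```

Emit:
servo_tool(series="1 0 0 0.2 0;1 0 0 0.4 0;1 0 0 0.6 0;1 0 0 0.6 0;1 0 0 0.6 0")

```text
time: 7.2
tool_pos: [0.5477, -0.0205, 0.0977]
ee_rot: [-3.14, -0.003, 0.256]
wrist_force: [-2.5, 3.5, 0.2]
width: 0.0522
```

Emit:
servo_tool(series="1 -0.05 -0.1 0 0;1 -0.05 -0.1 0.2 0;1 -0.05 -0.1 0.4 0;1 -0.05 -0.1 0.6 0;1 -0.05 -0.1 0.6 0;1 -0.05 -0.1 0.6 0")

```text
time: 7.7
tool_pos: [0.5459, -0.0206, 0.0886]
ee_rot: [-3.141, 0.001, 0.256]
wrist_force: [1.3, 3.3, -2.9]
width: 0.0527
```

Emit:
servo_tool(series="0 0 0 0 0;-0.5 0 0 0 0;-1 0 0 0 0;-1 0 0 0 0;-1 0 0 0 0;-1 0 0 0 0;-1 0 0 0 0;-1 0 0 0 0;-1 0 0 -3 0;-1 0 0 -6 0;-1 0 0 -10 0;-1 0 0 -13 0;-1 -3 1 -13 0;-1 -6 2 -13 0;-1 -8 3 -13 0;-1 -8 3 -13 0;-1 -8 3 -13 0;-1 -8 3 -13 0")

```text
time: 9.2
tool_pos: [0.4768, -0.0699, 0.2195]
ee_rot: [-3.142, -0.001, 0.256]
wrist_force: [0.6, 0.8, -0.0]
width: 0.0946
```

Run:
```python
from h import *
o=robot.get_obs(); st(o); p,d=snapshot('wrist'); save('w3',p); np.savez('w3',p=p,d=d)
P=cloud('wrist',d,o)
hsv=cv2.cvtColor(p,cv2.COLOR_RGB2HSV)
m=(P[...,2]>.075)&(P[...,2]<.13)&(np.hypot(P[...,0]-.547,P[...,1]+.02)<.05)&(d>0)&(hsv[...,1]>100)
w=P[m]; zt=np.percentile(w[:,2],80); w=w[abs(w[:,2]-zt)<.005]; A=np.c_[w[:,:2],np.ones(len(w))]
print(zt,(w.max(0)+w.min(0))/2,w.max(0)-w.min(0),'slope',np.linalg.lstsq(A,w[:,2],rcond=None)[0][:2])
```

```text
t9.20 [ 0.4768 -0.0699  0.2195] [-3.142e+00 -1.000e-03  2.560e-01] F [ 0.59  0.83 -0.  ] w0.0946 q [-0.26 -0.07  1.5   0.    1.71  1.05]
0.10407417518760809 [ 0.54318601 -0.02168985  0.10296379] [0.05373294 0.05359615 0.00776194] slope [0.05223082 0.01937022]
```

View pics/w3.png

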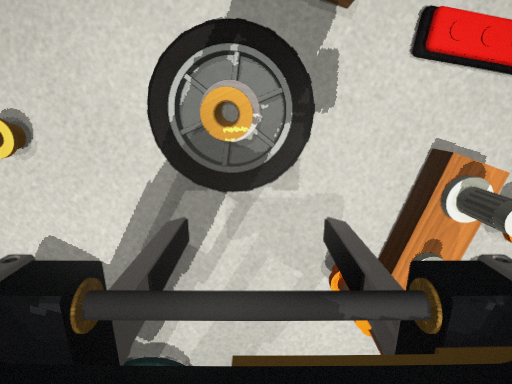

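The bushing stands in the hub at (226,112), flange top at about 0.103 m (26–27 mm in), tilted only about 0.055 rad. Next, the slim driver.

Emit:
servo_tool(series="-1 -2 2.3 0 0;-1 -4.5 5.2 0 0;-1 -7 8 0 0;-1 -9.5 11 0 0;-1 -12 14 0 0;-1 -14.5 17 0 0;-1 -17 20 0 0;-1 -19.5 22.5 0 0;-1 -21 24.2 0 0;-1 -21 24.2 0 0;-1 -21 24.2 0 0;-1 -21 24.2 0 0")

```text
time: 10.25
tool_pos: [0.3354, -0.3567, 0.2191]
ee_rot: [-3.14, -0.0, 0.257]
wrist_force: [0.4, -0.5, 0.3]
width: 0.0939
```

Run:
```python
from h import *
o=robot.get_obs(); st(o); p,d=snapshot('wrist'); save('w4',p); np.savez('w4',p=p,d=d)
P=cloud('wrist',d,o); hsv=cv2.cvtColor(p,cv2.COLOR_RGB2HSV)
for nm,c,r in(('slim',(.411,-.338),.05),('big',(.5195,-.344),.05)):
  n=(np.hypot(P[...,0]-c[0],P[...,1]-c[1])<r)&(d>0)&(hsv[...,1]<90)
  for zl,zh in((.125,.139),(.05,.064)):
    w=P[n&(P[...,2]>zl)&(P[...,2]<zh)]
    if len(w): print(nm,zl,len(w),w.mean(0).round(4),((w.max(0)+w.min(0))/2).round(4),(w.max(0)-w.min(0)).round(4))
```

```text
t10.25 [ 0.3354 -0.3567  0.2191] [-3.14  -0.     0.257] F [ 0.42 -0.5   0.25] w0.0939 q [-0.93 -0.05  1.48  0.    1.71  0.38]
slim 0.125 743 [ 0.4082 -0.3397  0.1306] [ 0.4081 -0.3397  0.1306] [0.0278 0.0276 0.004 ]
slim 0.05 581 [ 0.4088 -0.3394  0.0556] [ 0.408  -0.3399  0.0559] [0.0478 0.0476 0.0048]
big 0.125 386 [ 0.5049 -0.3497  0.1298] [ 0.5062 -0.3486  0.1286] [0.0134 0.0311 0.0071]
big 0.05 1212 [ 0.5063 -0.3465  0.0556] [ 0.5119 -0.3467  0.057 ] [0.0494 0.0617 0.0139]
```

View pics/w4.png

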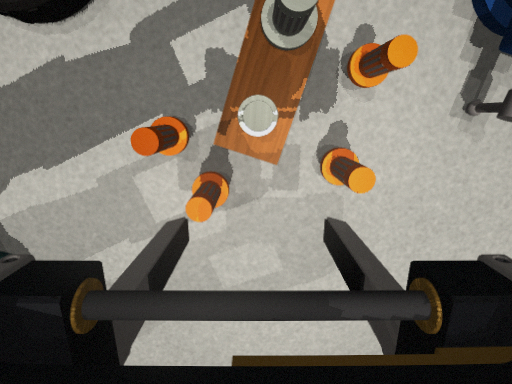

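The slim driver is at (257,115): handle 27.8 mm and shoulder 47.7 mm wide, centre (0.408, -0.340), upright. Orange pieces are at (160,138), (207,197), (348,170), (383,60), clear of the finger paths.

Emit:
servo_tool(series="-1 2 0 0 0;-1 5 0.1 0 0;-1 7.2 0.2 0 0;-1 7.45 0.2 0 0;-1 7.45 0.2 2 0;-1 7.45 0.2 5 0;-1 7.45 0.2 8 0;-1 7.45 0.2 11 0;-1 7.45 0.2 13.5 0;-1 7.45 0.2 15 0;-1 7.45 0.2 16 0;-1 7.45 0.2 16 0;-1 7.45 0.2 16 0")

```text
time: 11.38
tool_pos: [0.4072, -0.3402, 0.0599]
ee_rot: [3.141, 0.0, 0.257]
wrist_force: [0.7, -0.1, 0.1]
width: 0.0936
```

Emit:
servo_tool(series="0 0 0 0 0;1 0 0 0 0;1 0 0 0 0;1 0 0 0 0;1 0 0 0 0;1 0 0 0 0;1 0 0 0 0;1 0 0 0 0;1 0 0 0 0;1 0 0 0 0;1 0 0 0 0;1 0 0 0 0")

```text
time: 12.38
tool_pos: [0.4069, -0.3403, 0.0594]
ee_rot: [-3.141, 0.0, 0.256]
wrist_force: [-0.6, 1.4, 0.7]
width: 0.0273
```

Emit:
servo_tool(series="1 0 0 -1 0;1 0 0 -3 0;1 0 0 -6 0;1 0 0 -9 0;1 0 0 -12 0;1 0 0 -15 0;1 0 0 -16 0;1 1 -2.5 -16 0;1 2.5 -5.5 -16 0;1 4 -8.5 -16 0;1 5.5 -11.5 -16 0;1 7 -14.5 -16 0;1 8.5 -17.5 -16 0;1 10 -20.5 -16 0;1 11.5 -23.5 -16 0;1 13 -26 -16 0;1 13.6 -27.4 -16 0;1 13.6 -27.4 -16 0;1 13.6 -27.4 -16 0;1 13.6 -27.4 -16 0")

```text
time: 14.05
tool_pos: [0.4689, -0.0416, 0.2188]
ee_rot: [3.141, 0.002, 0.255]
wrist_force: [0.3, -0.3, -1.5]
width: 0.0278
```

Run:
```python
from h import *
o=robot.get_obs(); st(o); p,d=snapshot('wrist'); save('w5',p); np.savez('w5',p=p,d=d)
P=cloud('wrist',d,o); hsv=cv2.cvtColor(p,cv2.COLOR_RGB2HSV)
m=(P[...,2]>.075)&(P[...,2]<.13)&(np.hypot(P[...,0]-.545,P[...,1]+.02)<.05)&(d>0)&(hsv[...,1]>100)
w=P[m]; zt=np.percentile(w[:,2],80); w=w[abs(w[:,2]-zt)<.005]; A=np.c_[w[:,:2],np.ones(len(w))]
print('bush',zt,(w.max(0)+w.min(0))/2,w.max(0)-w.min(0),'slope',np.linalg.lstsq(A,w[:,2],rcond=None)[0][:2])
Rt=R.from_euler('xyz',o['ee_rot']).as_matrix(); T=(P-o['tool_pos'])@Rt
for a,b in((-.08,-.068),(-.06,-.045),(-.002,.005),(.008,.016),(.02,.04),(.04,.055)):
  n=(d>0)&(np.hypot(T[...,0],T[...,1])<.028)&(T[...,2]>a)&(T[...,2]<b)
  if n.sum(): q=T[n]; print(a,n.sum(),q.mean(0).round(4),q.min(0).round(4),q.max(0).round(4))
```

```text
t14.05 [ 0.4689 -0.0416  0.2188] [3.141e+00 2.000e-03 2.550e-01] F [ 0.33 -0.29 -1.55] w0.0278 q [-0.21 -0.09  1.52 -0.    1.71  1.11]
bush 0.1042629591631027 [ 0.54326319 -0.02182877  0.10325666] [0.05342642 0.05354718 0.00783227] slope [0.05368637 0.02426364]
-0.08 2279 [ 0.0079  0.0005 -0.0714] [-0.0107 -0.0209 -0.08  ] [ 0.0164  0.022  -0.068 ]
-0.06 1396 [ 0.0106  0.0006 -0.0528] [ 0.0037 -0.0258 -0.06  ] [ 0.0164  0.0268 -0.045 ]
-0.002 1150 [0.0153 0.0006 0.0034] [ 0.0036 -0.0229 -0.002 ] [0.0253 0.0237 0.005 ]
0.008 138 [0.022  0.0001 0.0116] [ 0.0106 -0.0216  0.008 ] [0.0257 0.0224 0.0158]
```

View pics/w5.png

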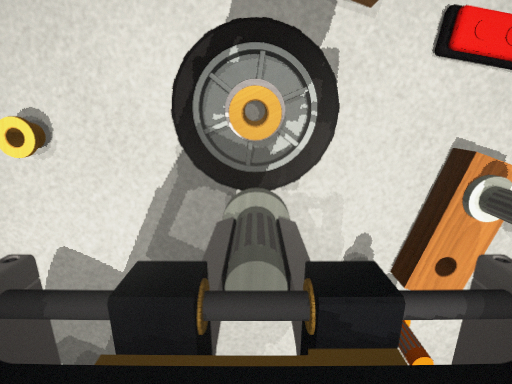

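The driver is gripped upright and the empty socket is visible at (446,266). The bushing is at (256,112), unchanged. I'll move over it and insert the pilot gently.

Emit:
servo_tool(series="1 2 0 0 0;1 5 0 0 0;1 7.2 -0.05 0 0;1 7.65 -0.05 0 0;1 7.65 -0.05 0 0;1 7.65 -0.05 2 0;1 7.65 -0.05 4 0;1 7.65 -0.05 5.5 0;1 7.65 -0.05 6.1 0;1 7.65 -0.05 6.1 0;1 7.65 -0.05 6.1 0")

```text
time: 15.02
tool_pos: [0.5427, -0.0218, 0.159]
ee_rot: [3.141, -0.0, 0.255]
wrist_force: [0.4, -0.1, -3.0]
width: 0.0274
```

Emit:
servo_tool(series="1 0 0 0.3 0;1 0 0 0.5 0;1 0 0 0.7 0;1 0 0 0.9 0;1 0 0 0.9 0;1 0 0 0.9 0")

```text
time: 15.52
tool_pos: [0.5431, -0.0211, 0.1494]
ee_rot: [3.142, 0.0, 0.256]
wrist_force: [0.5, 0.5, -2.5]
width: 0.0278
```

Emit:
servo_tool(series="1 0 0 0.3 0;1 0.02 0 0.6 0;1 0.05 0 0.9 0;1 0.07 0 1.2 0;1 0.07 0 1.2 0;1 0.07 0 1.2 0")

```text
time: 16.02
tool_pos: [0.5435, -0.0209, 0.1369]
ee_rot: [-3.141, 0.001, 0.256]
wrist_force: [-0.8, -0.5, -3.0]
width: 0.0276
```

Emit:
servo_tool(series="1 0.02 0 0.3 0;1 0.05 0 0.6 0;1 0.08 0 0.9 0;1 0.1 0 1.2 0;1 0.1 0 1.4 0;1 0.1 0 1.4 0;1 0.1 0 1.4 0")

```text
time: 16.6
tool_pos: [0.5443, -0.0207, 0.1228]
ee_rot: [-3.141, 0.001, 0.256]
wrist_force: [-1.9, -0.8, -2.9]
width: 0.0279
```

Emit:
servo_tool(series="1 0.04 0 0.2 0;1 0.08 0 0.4 0;1 0.08 0 0.6 0;1 0.08 0 0.8 0;1 0.08 0 1 0;1 0.08 0 1 0;1 0.08 0 1 0")

```text
time: 17.18
tool_pos: [0.5469, -0.0201, 0.1161]
ee_rot: [3.141, -0.004, 0.256]
wrist_force: [-1.5, 1.4, 7.4]
width: 0.0279
```

Emit:
servo_tool(series="1 0 0 0.2 0;1 0 0 0.4 0;1 0 0 0.6 0;1 0 0 0.8 0;1 0 0 1 0;1 0 0 1.2 0;1 0 0 1.4 0;1 0 0 1.4 0")

```text
time: 17.85
tool_pos: [0.5471, -0.0202, 0.1028]
ee_rot: [3.141, -0.005, 0.256]
wrist_force: [-3.3, 1.3, 9.4]
width: 0.0273
```

Emit:
servo_tool(series="1 0 0 0.2 0;1 0 0 0.4 0;1 0 0 0.6 0;1 0 0 0.8 0;1 0 0 1 0;1 0 0 1.2 0;1 0 0 1.2 0")

```text
time: 18.43
tool_pos: [0.5472, -0.0202, 0.0914]
ee_rot: [3.14, -0.005, 0.256]
wrist_force: [-3.7, 1.4, 11.4]
width: 0.0277
```

Emit:
servo_tool(series="1 0 0 0.1 0;1 0 0 0.2 0;1 0 0 0.3 0;1 0 0 0.3 0")

```text
time: 18.77
tool_pos: [0.5473, -0.0202, 0.0886]
ee_rot: [3.14, -0.005, 0.256]
wrist_force: [-4.6, 0.1, 12.8]
width: 0.0276
```

Emit:
servo_tool(series="1 0 0 0.1 0;1 0 0 0.2 0;1 0 0 0.2 0;1 0 0 0.2 0")

```text
time: 19.1
tool_pos: [0.5472, -0.0202, 0.0867]
ee_rot: [3.14, -0.005, 0.256]
wrist_force: [-4.1, 1.4, 11.9]
width: 0.0276
```

Emit:
servo_tool(series="1 0 0 0.1 0;1 0 0 0.2 0;1 0 0 0.2 0;1 0 0 0.2 0")

```text
time: 19.43
tool_pos: [0.5473, -0.0202, 0.0847]
ee_rot: [3.14, -0.005, 0.256]
wrist_force: [-5.2, 0.2, 11.5]
width: 0.0275
```

Emit:
servo_tool(series="1 0 0 0.1 0;1 0 0 0.2 0;1 0 0 0.2 0;1 0 0 0.2 0")

```text
time: 19.77
tool_pos: [0.5473, -0.0202, 0.0838]
ee_rot: [3.14, -0.006, 0.256]
wrist_force: [-6.5, 1.8, 16.1]
width: 0.0276
```

Emit:
servo_tool(series="1 0 0 0.1 0;1 0 0 0.2 0;1 0 0 0.2 0;1 0 0 0.2 0")

```text
time: 20.1
tool_pos: [0.5475, -0.0202, 0.0833]
ee_rot: [3.14, -0.006, 0.256]
wrist_force: [-8.4, 1.5, 22.1]
width: 0.0278
```

Force climbs about 12 N/mm, so the flange is home at about 25 N. Now I'll unload, easing the side force, and lift out.

Emit:
servo_tool(series="1 -0.05 0 -0.3 0;1 -0.1 0 -0.6 0;1 -0.15 0 -0.9 0;1 -0.2 0 -1.2 0;1 -0.2 0 -1.5 0;1 -0.2 0 -1.8 0;1 -0.2 0 -2.1 0;1 -0.2 0 -2.1 0")

```text
time: 20.77
tool_pos: [0.5441, -0.021, 0.0979]
ee_rot: [3.141, -0.001, 0.256]
wrist_force: [3.5, 1.5, -1.6]
width: 0.0278
```

Emit:
servo_tool(series="1 0 0 -0.5 0;1 0 0 -1 0;1 0 0 -2 0;1 0 0 -4 0;1 0 0 -7 0;1 0 0 -10 0;1 -2 0 -12.5 0;1 -5 0 -12.5 0;1 -8 0 -12.5 0;1 -8 0 -12.5 0;1 -8 0 -12.5 0;1 -8 0 -12.5 0")

```text
time: 21.77
tool_pos: [0.4659, -0.0413, 0.223]
ee_rot: [3.141, 0.0, 0.255]
wrist_force: [0.0, -0.2, -2.2]
width: 0.0276
```

Run:
```python
from h import *
o=robot.get_obs(); st(o); p,d=snapshot('wrist'); save('w6',p); np.savez('w6',p=p,d=d)
P=cloud('wrist',d,o); hsv=cv2.cvtColor(p,cv2.COLOR_RGB2HSV)
m=(P[...,2]>.06)&(P[...,2]<.13)&(np.hypot(P[...,0]-.547,P[...,1]+.02)<.045)&(d>0)&(hsv[...,1]>100)
w=P[m]; zt=np.median(w[:,2]); w=w[abs(w[:,2]-zt)<.005]; A=np.c_[w[:,:2],np.ones(len(w))]
print('bush',zt,(w.max(0)+w.min(0))/2,w.max(0)-w.min(0),'slope',np.linalg.lstsq(A,w[:,2],rcond=None)[0][:2])
n=(abs(P[...,2]-.061)<.008)&(d>0)&(np.hypot(P[...,0]-.547,P[...,1]+.02)<.11)&(hsv[...,2]<60); 
print('tyre z',np.median(P[n][:,2]))
Rt=R.from_euler('xyz',o['ee_rot']).as_matrix(); T=(P-o['tool_pos'])@Rt
for a,b in((-.08,-.068),(-.002,.005),(.008,.016)):
  n=(d>0)&(np.hypot(T[...,0],T[...,1])<.028)&(T[...,2]>a)&(T[...,2]<b)
  if n.sum(): q=T[n]; print(a,n.sum(),q.mean(0).round(4),q.min(0).round(4),q.max(0).round(4))
```

```text
t21.77 [ 0.4659 -0.0413  0.223 ] [3.141 0.    0.255] F [ 0.02 -0.24 -2.16] w0.0276 q [-0.21 -0.1   1.52 -0.    1.72  1.11]
bush 0.06996854915996947 [ 0.5471838  -0.02091037  0.06907671] [0.05354495 0.05338072 0.00707805] slope [0.00183516 0.00025761]
tyre z 0.05818021497095294
-0.08 2283 [ 0.0078  0.0005 -0.0714] [-0.0112 -0.0209 -0.08  ] [ 0.0165  0.0221 -0.068 ]
-0.002 1129 [0.0153 0.0005 0.0034] [ 0.0036 -0.0229 -0.002 ] [0.0255 0.0238 0.005 ]
0.008 136 [0.0217 0.0012 0.0115] [ 0.0094 -0.0216  0.008 ] [0.0254 0.023  0.0159]
```

View pics/w6.png

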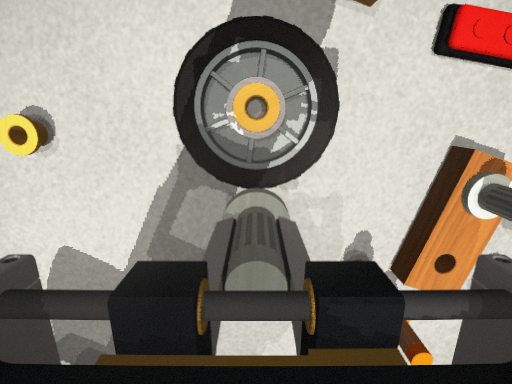

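The bushing at (256,107) sits flush: flange top 0.070 with the tyre reading 0.058 (2 mm bias), slope 0.002 rad. The empty socket is at (446,264). I'll return the driver to where it was grasped.

Emit:
servo_tool(series="1 -1 2.5 0 0;1 -2.5 5.5 0 0;1 -4 8.5 0 0;1 -5.5 11.5 0 0;1 -7 14.5 0 0;1 -8.5 17.5 0 0;1 -10 20.5 0 0;1 -11.5 23.5 0 0;1 -12.7 26 0 0;1 -13.25 27.4 0 0;1 -13.25 27.4 0 0;1 -13.25 27.4 0 0;1 -13.25 27.4 3 0;1 -13.25 27.4 6 0;1 -13.25 27.4 9 0;1 -13.25 27.4 11 0;1 -13.25 27.4 11.5 0;1 -13.25 27.4 11.5 0;1 -13.25 27.4 11.5 0")

```text
time: 23.4
tool_pos: [0.4084, -0.3394, 0.1088]
ee_rot: [3.14, -0.001, 0.257]
wrist_force: [0.3, -0.0, -1.9]
width: 0.0278
```

Emit:
servo_tool(series="1 -0.17 0.05 0 0;1 -0.17 0.05 0.5 0;1 -0.17 0.05 1.2 0;1 -0.17 0.05 2 0;1 -0.17 0.05 2.8 0;1 -0.17 0.05 3.6 0;1 -0.17 0.05 4.3 0;1 -0.17 0.05 4.7 0;1 -0.17 0.05 4.9 0;1 -0.17 0.05 4.9 0;1 -0.17 0.05 4.9 0")

```text
time: 24.32
tool_pos: [0.4057, -0.3407, 0.0593]
ee_rot: [-3.141, 0.0, 0.256]
wrist_force: [-2.3, 2.2, 4.1]
width: 0.0281
```

Seated (6 N up from the stand). Release, open and back off upwards.

Emit:
servo_tool(series="0 0 0 0 0;-1 0 0 0 0;-1 0 0 0 0;-1 0 0 0 0;-1 0 0 0 0;-1 0 0 0 0;-1 0 0 0 0;-1 0 0 -2 0;-1 0 0 -5 0;-1 0 0 -9 0;-1 0 0 -13 0;-1 0 0 -16 0;-1 -3 0 -16 0;-1 -6 0 -16 0;-1 -7.5 0 -16 0;-1 -7.5 0 -16 0;-1 -7.5 0 -16 0;-1 -7.5 0 -16 0")

```text
time: 25.82
tool_pos: [0.3339, -0.3596, 0.2183]
ee_rot: [-3.141, -0.001, 0.256]
wrist_force: [0.7, -0.6, 0.3]
width: 0.094
```

Run:
```python
from h import *
o=robot.get_obs(); st(o); p,d=snapshot('wrist'); s,ds=snapshot('scene')
P=cloud('wrist',d,o); hsv=cv2.cvtColor(p,cv2.COLOR_RGB2HSV)
n=(np.hypot(P[...,0]-.408,P[...,1]+.34)<.05)&(d>0)&(hsv[...,1]<90)
for zl,zh in((.122,.15),(.05,.064)):
    w=P[n&(P[...,2]>zl)&(P[...,2]<zh)]; print(zl,len(w),np.median(w,0).round(4),((w.max(0)+w.min(0))/2).round(4),(w.max(0)-w.min(0)).round(4))
c=cv2.resize(s[120:290,60:460],(800,340),interpolation=cv2.INTER_CUBIC); q=cv2.resize(p,(347,260))
save('end',np.vstack([c,np.hstack([q,np.zeros((260,453,3),np.uint8)])]))
```

```text
t25.82 [ 0.3339 -0.3596  0.2183] [-3.141e+00 -1.000e-03  2.560e-01] F [ 0.71 -0.65  0.32] w0.0940 q [-0.94 -0.05  1.48  0.    1.71  0.38]
0.122 750 [ 0.4071 -0.3409  0.1306] [ 0.407  -0.3409  0.1305] [0.0277 0.0277 0.0044]
0.05 580 [ 0.4079 -0.3411  0.0556] [ 0.407  -0.341   0.0556] [0.0475 0.0476 0.0044]
```

View pics/end.png

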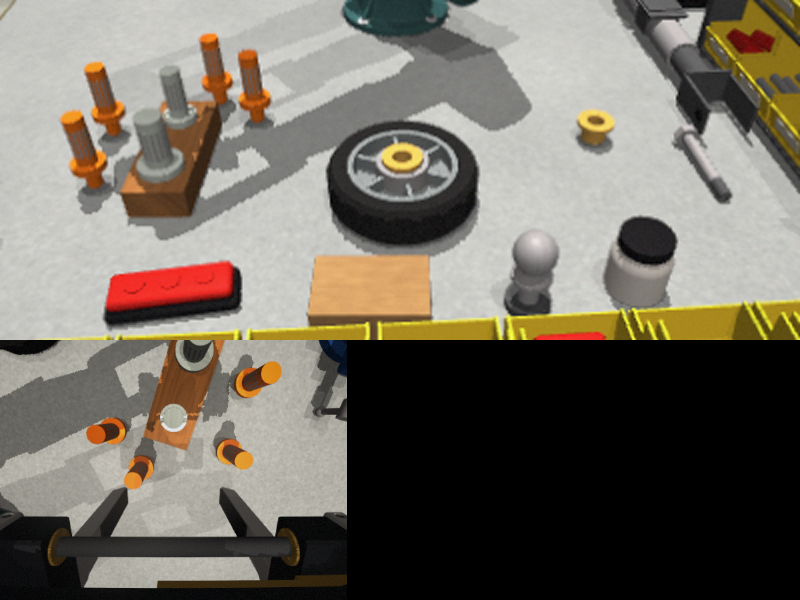

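The driver stands upright in its socket at the same height as before, the flange lies on the hub, and nothing else looks moved.

```bash
python3 -c "
from bench import robot
print(robot.close_job())"
```

```text
the job is handed in; nothing more can be done
None
```

The long bushing is pressed home in the jack wheel, the slim driver is back upright in its socket, and I handed the job in at about 26 s of the 61 s allowed. The hand-in gave no verdict.

- **Start by hand:** after I let go, the bushing stood about 26–27 mm in the bore, tilted about 0.055 rad, inside the 0.15 rad limit.
- **Pressing:** it went down at about 11–15 N. The force then rose by about 12 N/mm, and I stopped at about 25 N. A side force of about 8 N built up near the end and went away when I lifted off.
- **Bushing afterwards:** the flange top read 0.070 m where 0.072 m is expected. The tyre also read about 2 mm low, so I take this as camera bias; the flange was level to 0.002 rad.
- **Driver:** its top and shoulder read the same heights as before I took it. It is upright and within about 2 mm of where it stood.
- **Other things:** in the last picture none of them looked moved. I checked this by eye only, not by measuring.

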